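# Bar a sampling pump over its compression

## Task

Get the bench pump ready for an easy start: pull the looped spring clip sideways out of the cross-drilled pin and lay it in the aluminium tray, then turn the flywheel by its knob anticlockwise (seen from above). You will feel it get stiff as the pump compresses: carry on over the stiff point until the resistance has gone again, stop just past there without letting the wheel run on, and let go. Leave the sample tubs standing.

Things in the scene. Friction and masses are not known exactly. Their poses are not given: they have to be found in the camera images.
- pump: fixed bench pump, grey base plate 280 x 350 mm, top 22 mm up: aluminium crank case, finned cylinder on the far side, grey motor on the robot's left, upright drilled pin on the right. Origin on the table under the flywheel's axis; x away from the robot along the cylinder, y towards the motor; yawed up to about 0.3 rad. Apart from the knob nothing on it is taller than the pin
- flywheel: dark steel disc, 190 mm across, 25 mm thick, flat on top of the pump, turning about its vertical axis; origin on that axis at table height. Bearing friction about 0.25 N m (some 3.5 N at the knob) holds it, plus drag of 0.1 N m per rad/s. It is keyed to the shaft at an angle that differs each time: at dead centre the knob stands 0.1 to 0.8 rad anticlockwise of the pump's x axis
- axle (a point): centre of the flywheel's top face, on its vertical axis, 115 mm over the table; fixed to the pump, axes parallel to the pump's
- knob_grip (a point): middle of the flywheel's knob: a black upright cylinder, 26 mm in diameter, spinning freely on a 14 mm steel stalk 75 mm from the wheel's axis, so the hand need not turn with the wheel. The point is 55 mm above the wheel's face; the knob reaches 26 mm above and below it, bare stalk under that. It starts on the robot's side, right of the axle; the clip's leg bars its way anticlockwise
- crank (a joint): shaft angle (rad), growing anticlockwise seen from above; 0 = dead centre of compression; starts at -3.0 to -2.65; end stops -3.4, 1.4. From -0.6 a spring adds to the friction, most at -0.35 (then about 9 N at the knob); at 0 only friction is left; from 0 to 0.6 it pushes onward: let go there, the wheel may move on to 0.5 to 0.6 and stops. Let go at -0.55 to -0.15 it springs back. Must not pass 1.1
- pin_hole (a point): centre of the cross hole (12 mm wide, 10 mm high) in the upright steel pin, 26 mm in diameter, fixed to the pump 140 mm to the -y side of the axle; hole axis along the pump's y, 132 mm over the table. The pin's top is 19 mm above this point; a 52 mm collar on the pin, flush with the hole's floor, carries the clip
- clip: loose spring clip (R-clip) of 7 mm round steel bar, 170 mm long, 70 g, lying level. Origin on its straight leg, in the middle of the pin's hole at the start; x runs along that leg to the loop, outward from the wheel: pull it at least 110 mm along x, level, to free it. The straight leg reaches 90 mm behind the origin, over the wheel; the bowed leg passes beside the pin on the clip's +y side
- clip_loop (a point): middle of the clip's loop, 51 mm in x and 7 mm in y from the clip's origin. The loop's two sides are straight for 26 mm along the clip's x and 47 mm apart over their outsides, to be gripped across (clip's y) from above; at the start 131 mm over the table, with free space below
- clip_tip (a point): end of the clip's straight leg, 90 mm behind its origin
- tray: shallow aluminium tray, 200 mm (its x) by 260 mm (its y) outside, 30 mm high, walls 4 mm, fixed; origin at the centre of its underside, floor 4 mm up
- tub_a: closed sample tub, 92 mm in diameter, 75 mm high; origin under its centre
- tub_b: second sample tub, like the first
- tub_c: third sample tub, like the first
Things that resemble listed ones, but are neither listed nor needed, are in the scene too. Leave any blue look-alike of the clip alone.

How it is judged:
On the way, in this order (a step that is already met when the one before it is completed fails the run):
1. the clip is out of the pin and lies in the tray (x of clip in the frame of tray between -0.085 and 0.085 m and y of clip in the frame of tray between -0.115 and 0.115 m and height (world z) of each of clip_loop, clip_tip below 0.04 m and linear speed of clip below 0.03 m/s), for 0.2 s.
2. the flywheel has been turned up to the compression (value of joint crank above -0.4 rad).
At the end, for the whole second after the job is handed in: The clip lies at rest in the tray (its origin within 85 mm by 115 mm of the tray's centre, both ends lower than 40 mm), and the flywheel stands still just past the stiff point: crank between -0.1 and 0.8 rad of dead centre (the resistance peaks at about -0.35) (all of step 1 and value of joint crank between -0.1 and 0.8 rad and velocity of joint crank between -0.05 and 0.05 rad/s); the robot touches nothing.
It fails at once if the flywheel runs on more than 1.1 rad past dead centre (value of joint crank above 1.1 rad).
It fails at once if a sample tub is knocked over (angle between tub_a's own z axis and vertical above 0.6 rad).
It fails at once if a sample tub is knocked over (angle between tub_b's own z axis and vertical above 0.6 rad).
It fails at once if a sample tub is knocked over (angle between tub_c's own z axis and vertical above 0.6 rad).
It also fails if it takes over 72 s, if anything falls off the work surface, if the arm or the gripper's body presses on something with over 40 N, if the wrist force passes 120 N, or if a joint passes its speed limit or range.

## Robot

A 6-joint arm with a two-finger parallel gripper is mounted at the origin on the work surface. World frame = base frame: x ahead of the robot, y to its left, z up, the work surface at z = 0. Lengths are in m, angles in rad, forces in N, time in s.
With the tool pointing down it reaches from about 0.4 to 0.925 m from the base axis. Payload 3.4 kg.
Tool frame: the origin (TCP) lies where the fingers leave the gripper's body, on its centre line; the fingertips stand 73 mm ahead of it and the grasp point (between the pads) lies 54 mm ahead of it; z points along the fingers, y is the line along which they close (so a half turn about z gives the same grasp; the last joint's range is limited). The gripper opens to 85 mm and grips with 20 to 120 N. Pads are 22 mm wide; open, the fingers measure 114 mm over their backs; the gripper's body (76 mm by 85 mm) begins 54 mm behind the grasp point. The pads swing forward as they close: fully open they stand 13 mm farther back than shut.
Start: joints at [1.129, 0.307, 1.506, -0, 1.328, -0.073], TCP at [0.207, 0.537, 0.304] pointing down, gripper open.
Joint ranges: [-3.12, 3.12], [-1.05, 2.28], [0.14, 2.33], [-1.42, 4.57], [0.1, 2.73], [-2.68, 2.68]. Speed limits (rad/s): [2.57, 2.57, 3.14, 3.14, 3.14, 3.14].

## Interface

Orientations are given as a unit quaternion [x, y, z, w].
In Python, from workcell import r gives the robot as it stands.
- The arm moves only by the shell command python3 -m crank 'ROWS' [OPENING]. ROWS is JSON, one flat list of numbers, 4 for each row, row after row: the shift along the tool's x, y, z in m, then the turn about the tool's z in degrees. A call has 1 to 12 rows; each row shifts and turns the commanded pose from where the row before left it, along the tool's axes as they then stand; what a row does not reach is not made up. A row lasts 1/10 s, in which the tool goes at most 50 mm and 8.59 degrees, less where a joint would pass 70% of its speed; a pose out of reach is approached as far as the arm can. A call with a gripper value outside its range is refused whole. OPENING is the opening, from 0 (shut) to 1 (fully open), set as the call begins (- or left out, the last holds). The fingers move at their own pace and stop on an object; the grip force is fixed at half the most. Time passes only in rows, so rows that do not move let the fingers close. It gives the time, the measured TCP pose, the force, the opening and the grip force at its end, in the units of the state.
- r.state(): the state, without advancing time (a new reading comes with each control period).
- r.snapshot(name): name is "scene" or "top" or "wrist"; returns (picture, depth): 420x560x3 uint8, red, green, blue; 420x560 float32, m along the optical axis (not along the pixel's ray), 0 where there is no reading.
- r.camera_params(name): a dict with "fovy" (degrees; the focal length in pixels is half the picture's height over the tangent of half this angle, whatever the lens; pixels are square), "cx", "cy" (the principal point, pixels), "k1" (the pictures are not rectified: a ray, as slopes to the right and down, at radius r is drawn at 1 + k1 r^2 times it, then the intrinsics apply), "R" (3x3) and "t" (3): a world point X has camera coordinates R X + t. Camera axes: x right, y down, z forward; pixel columns grow to the right and rows downward; lengths in m; the calibration is good to about 2 mm. A picture is of the moment at which its call begins: read the wrist's pose just before it. camera_params takes no time and is no camera call; for the wrist camera it gives the pose at the moment of the call.
- r.job_done(): hands the job in; it is judged then, once.
The state is a dict: "time": time; "q": joint angles; "dq": joint speeds; "joint_efforts": joint torques, N m; "eef_pos": TCP position; "ee_rot": TCP orientation; "force": force on the tool from outside, world axes, zero at the start; "moment": the same for the moment, N m; "gripper_width": finger opening in m; "gripper_force": force on a finger pad.
Only numpy, scipy, OpenCV 4.12 (cv2) and the standard library are available. Lean on these libraries where they do the work, as an engineer would, in place of code of your own. Each camera call takes 0.05 s, during which the arm holds its last target. There are 200 camera calls.

## Working session

There is one attempt and no reset: what is moved stays moved. The work goes in short steps, Python scripts to look and compute and a shell command to move; the robot and the scene stay as the last step left them, time stands still between calls to the robot, and variables do not carry over. Pictures are saved under pics/ and viewed, at most 10 in all, crops included, and the job is handed in when it is done.

```bash
ls; mkdir -p pics
python3 - <<'E'
from workcell import r
import cv2,numpy as np
s=r.state();print(s)
for n in ("scene","top"):
    p,d=r.snapshot(n);c=r.camera_params(n)
    cv2.imwrite(f"pics/{n}0.png",p[:,:,::-1]);np.savez(f"pics/{n}0.npz",p=p,d=d,**c);print(n,c)
E
```

```text
pics
{'time': 0.0, 'q': array([ 1.12950241e+00,  3.07550731e-01,  1.50768359e+00,  1.27352673e-05,
        1.32839733e+00, -7.35258677e-02]), 'dq': array([ 0.00193718, -0.00117901,  0.00051035,  0.00128838, -0.00010903,
       -0.00062723]), 'joint_efforts': array([-1.59463001e-03, -4.57555819e+01, -2.51915467e+01, -2.38473413e-04,
        1.31600630e-02, -9.51995560e-06]), 'eef_pos': array([0.20652692, 0.53603382, 0.3029898 ]), 'ee_rot': array([ 1.82850900e-01,  9.83140127e-01, -9.84337490e-04, -2.65517348e-04]), 'force': array([ 0.20342527, -0.29320272, -0.03782114]), 'moment': array([0.03389568, 0.02345543, 0.02055056]), 'gripper_force': 0.0, 'gripper_width': 0.08538132087255819}
scene {'fovy': 56.12308536163618, 'cx': 277.91857985342193, 'cy': 210.9691428520487, 'k1': -0.09845278485986644, 'R': array([[-0.33283101,  0.94282413, -0.01749782],
       [ 0.58732711,  0.19274674, -0.78606333],
       [-0.73774683, -0.2719032 , -0.61789826]]), 't': array([ 0.18704016, -0.210389  ,  1.62221904])}
top {'fovy': 48.95645627458064, 'cx': 272.63410913265784, 'cy': 209.72620730281074, 'k1': -0.09063294089528458, 'R': array([[-0.02969755, -0.99950201,  0.01066679],
       [-0.99809631,  0.02907531, -0.0543911 ],
       [ 0.05405388, -0.01226177, -0.99846273]]), 't': array([0.00356968, 0.51674878, 1.18785646])}
```

View pics/top0.png

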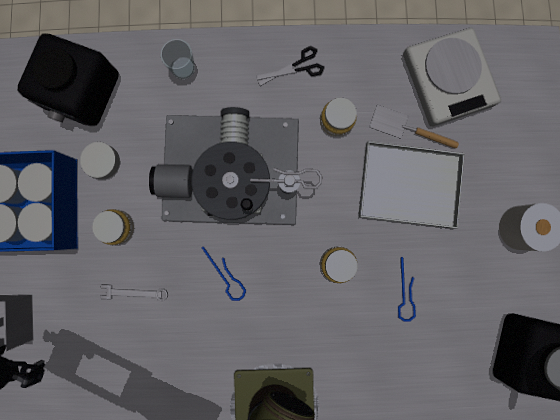

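View pics/scene0.png

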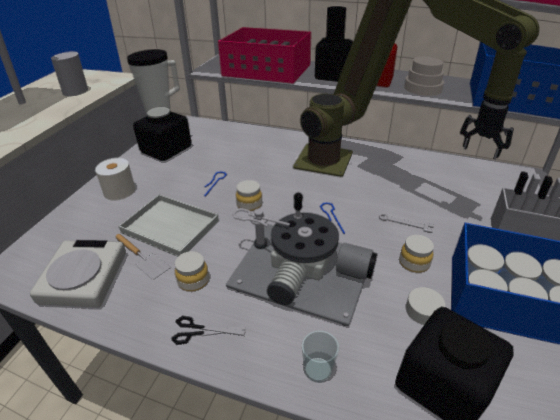

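Top view: axle at about (230,180), knob (246,205), pin (289,181), clip loop (312,180), tray corners about (366,143), (463,152), (458,228), (360,219). The tubs are at (339,115), (340,264) and (111,226), with blue look-alike clips below. Next I enlarge this area and measure.

```bash
cat > h.py <<'E'
import numpy as np,cv2
def cam(c):
    f=210/np.tan(np.radians(float(c['fovy']))/2)
    return f,np.array([[f,0,float(c['cx'])],[0,f,float(c['cy'])],[0,0,1]])
def ray(c,uv):
    f,K=cam(c);uv=np.atleast_2d(np.array(uv,float))
    d=(uv-K[:2,2])/f; s=d.copy(); k=float(c['k1'])
    for _ in range(20): s=d/(1+k*(s**2).sum(1,keepdims=True))
    return s
def at_z(c,uv,z):
    s=ray(c,uv);R=np.array(c['R']);t=np.array(c['t'])
    D=np.c_[s,np.ones(len(s))]@R; o=-R.T@t
    return o+D*((z-o[2])/D[:,2])[:,None]
def cloud(c,d):
    v,u=np.mgrid[:420,:560]; s=ray(c,np.c_[u.ravel(),v.ravel()])
    z=d.ravel(); X=np.c_[s*z[:,None],z]
    return ((X-np.array(c['t']))@np.array(c['R'])).reshape(420,560,3)
def proj(c,X):
    f,K=cam(c); P=np.atleast_2d(X)@np.array(c['R']).T+np.array(c['t']); s=P[:,:2]/P[:,2:]
    return K[:2,2]+f*s*(1+float(c['k1'])*(s**2).sum(1,keepdims=True))
E
python3 - <<'E'
from h import *
c=np.load('pics/top0.npz');P=cloud(c,c['d'])
cv2.imwrite('pics/crop0.png',cv2.resize(c['p'][95:240,140:340,::-1],(800,580),interpolation=cv2.INTER_CUBIC))
for n,uv,z in [('axle',(230,180),.115),('knob',(246,205),.196),('pin',(289,181),.151),('loop',(312,180),.131)]+[('tray',q,.03) for q in [(366,143),(463,152),(458,228),(360,219)]]+[('tub',q,.075) for q in [(339,115),(341,264),(110,225)]]+[('plate',q,.022) for q in [(166,115),(299,119),(297,224),(162,222)]]:
    print(n,at_z(c,uv,z)[0].round(3),P[int(uv[1]),int(uv[0])].round(3))
E
```

```text
axle [0.585 0.09  0.115] [0.584 0.089 0.126]
knob [0.519 0.049 0.196] [0.519 0.049 0.197]
pin [ 0.575 -0.05   0.151] [ 0.575 -0.05   0.153]
loop [ 0.578 -0.105  0.131] [ 0.593 -0.118  0.   ]
tray [ 0.683 -0.26   0.03 ] [ 0.688 -0.266  0.004]
tray [ 0.654 -0.52   0.03 ] [ 0.659 -0.533 -0.001]
tray [ 0.454 -0.495  0.03 ] [ 0.454 -0.508 -0.002]
tray [ 0.485 -0.236  0.03 ] [ 0.486 -0.243 -0.001]
tub [ 0.747 -0.185  0.075] [ 0.747 -0.185  0.078]
tub [ 0.374 -0.176  0.075] [ 0.374 -0.176  0.075]
tub [0.487 0.395 0.075] [0.487 0.394 0.077]
plate [0.774 0.262 0.022] [0.78  0.267 0.   ]
plate [ 0.753 -0.088  0.022] [ 0.759 -0.09  -0.002]
plate [ 0.477 -0.073  0.022] [ 0.478 -0.075  0.004]
plate [0.493 0.276 0.022] [0.493 0.28  0.005]
```

View pics/crop0.png

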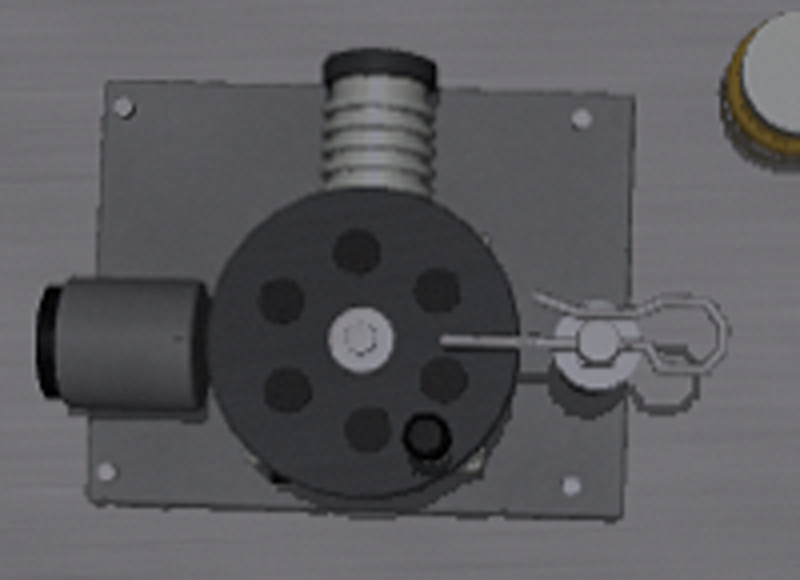

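The crop shows the axle at (230.3,179.8), the pin at (289.5,180.3), the leg tip at (250.5,180.5) and the loop centred near (310.8,178.5) in full-image pixels. The knob is at (247,204). I'll turn the hand so its closing line lies along the clip's y.

```bash
python3 - <<'E'
from h import *
c=np.load('pics/top0.npz')
q=lambda a,b:(140+a/4-.375,95+b/4-.375)
for n,uv,z in [('axle',q(361,339),.126),('pin',q(598,341),.151),('tip',q(443,342),.131),('leg',q(552,344),.131),('loop',q(683,334),.131),('knob',q(428,436),.196)]: print(n,at_z(c,uv,z)[0].round(4))
E
python3 -m crank '[0,0,0,8, 0,0,0,8, 0,0,0,8, 0,0,0,8, 0,0,0,8, 0,0,0,8, 0,0,0,8, 0,0,0,8, 0,0,0,8]' 1
```

```text
axle [0.5856 0.089  0.126 ]
pin [ 0.5774 -0.0502  0.151 ]
tip [0.5818 0.0402 0.131 ]
leg [ 0.5787 -0.024   0.131 ]
loop [ 0.5825 -0.1016  0.131 ]
knob [0.522  0.0477 0.196 ]
time: 1.0
eef_pos: [0.2066, 0.5362, 0.3034]
ee_rot: [0.728, 0.686, -0.001, 0.0]
force: [-0.1, 0.0, 0.0]
gripper_width: 0.0851
gripper_force: 0.0
```

```bash
python3 -m crank '[-0.0383,0.0258,0,0, -0.0383,0.0258,0,0, -0.0383,0.0258,0,0, -0.0383,0.0258,0,0, -0.0383,0.0258,0,0, -0.0383,0.0258,0,0, -0.0383,0.0258,0,0, -0.0383,0.0258,0,0]' && python3 -m crank '[-0.0383,0.0258,0,0, -0.0383,0.0258,0,0, -0.0383,0.0258,0,0, -0.0383,0.0258,0,0, -0.0383,0.0258,0,0, -0.0383,0.0258,0,0, -0.0383,0.0258,0,0, -0.0383,0.0258,0,0,0,0,0,0,0,0,0,0]'
python3 - <<'E'
from workcell import r
from h import *
c=r.camera_params('wrist');p,d=r.snapshot('wrist')
np.savez('pics/w1.npz',p=p,d=d,**c)
cv2.imwrite('pics/w1.png',p[:,:,::-1])
print(c['R'].round(2),(-c['R'].T@c['t']).round(3))
print(proj(c,[[.5825,-.1016,.131],[.5774,-.0502,.151]]))
E
```

```text
time: 1.8
eef_pos: [0.3968, 0.2177, 0.3037]
ee_rot: [0.726, 0.688, -0.0, -0.0]
force: [1.4, 0.1, -0.4]
gripper_width: 0.0853
gripper_force: 0.0
time: 2.8
eef_pos: [0.5861, -0.0985, 0.3029]
ee_rot: [0.727, 0.687, -0.0, -0.001]
force: [-0.2, 0.9, 0.5]
gripper_width: 0.0852
gripper_force: 0.0
[[ 1.   -0.06 -0.  ]
 [-0.05 -0.94  0.32]
 [-0.02 -0.32 -0.95]] [ 0.591 -0.016  0.373]
[[276.16986165 220.94743266]
 [263.59238328 159.13473691]]
```

View pics/w1.png

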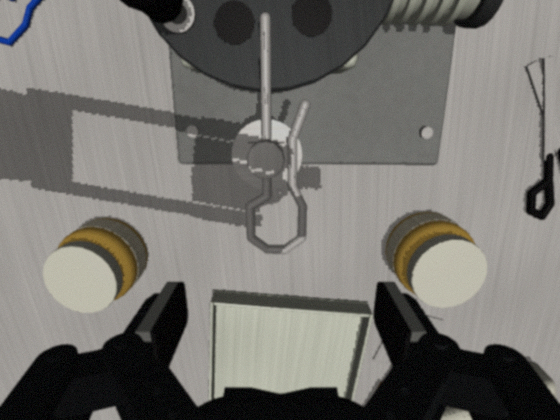

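The wrist view shows the clip's loop with sides at columns 250 and 304, straight part centred at about (277,220). That agrees with the top-camera estimate (276,221). The pin is at (266,158). Descending.

```bash
python3 -m crank '[-0.0032,-0.0034,0.02,0, 0,0,0.03,0, 0,0,0.03,0, 0,0,0.02,0, 0,0,0.015,0, 0,0,0,0, 0,0,0,0]'
```

```text
time: 3.55
eef_pos: [0.582, -0.0993, 0.1892]
ee_rot: [0.725, 0.688, -0.0, -0.0]
force: [-0.5, -0.7, -0.4]
gripper_width: 0.0852
gripper_force: 0.0
```

```bash
python3 -m crank '[-0.002,0.0005,0,0, 0,0,0,0]' && python3 -m crank '[0,0,0,0, 0,0,0,0, 0,0,0,0, 0,0,0,0, 0,0,0,0, 0,0,0,0, 0,0,0,0]' 0.3
```

```text
time: 3.75
eef_pos: [0.5837, -0.1026, 0.1903]
ee_rot: [0.726, 0.688, 0.001, 0.001]
force: [-0.3, -0.2, -0.3]
gripper_width: 0.0855
gripper_force: 0.0
time: 4.45
eef_pos: [0.583, -0.1026, 0.1892]
ee_rot: [0.726, 0.688, 0.0, 0.0]
force: [-1.6, -0.3, 3.8]
gripper_width: 0.0446
gripper_force: 60.5
```

```bash
python3 -m crank '[-0.01,0,0,0, -0.01,0,0,0, -0.015,0,0,0, -0.015,0,0,0, -0.015,0,0,0]';python3 -m crank '[-0.015,0,0,0, -0.015,0,0,0, -0.015,0,0,0, -0.015,0,0,0, -0.015,0,0,0, -0.01,0,0,0, 0,0,0,0]'
python3 - <<'E'
from workcell import r
from h import *
for n in('wrist','scene','top'):
    c=r.camera_params(n);p,d=r.snapshot(n)
    np.savez(f'pics/{n}2.npz',p=p,d=d,**c)
    cv2.imwrite(f'pics/{n}2.png',p[:,:,::-1])
E
```

```text
time: 4.95
eef_pos: [0.5791, -0.1693, 0.1885]
ee_rot: [0.726, 0.688, -0.0, -0.0]
force: [-0.2, 0.4, 0.4]
gripper_width: 0.0444
gripper_force: 60.8
time: 5.65
eef_pos: [0.5749, -0.254, 0.1888]
ee_rot: [0.726, 0.687, -0.0, 0.0]
force: [-0.2, -1.5, -1.0]
gripper_width: 0.0446
gripper_force: 61.0
```

View pics/wrist2.png

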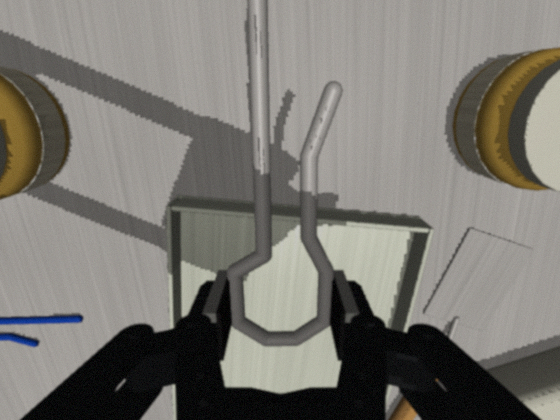

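The wrist view shows the clip held level between the pads, with the straight leg free of the pin and the tray below. I'll carry it over the tray and lower it.

```bash
python3 -m crank '[-0.036,-0.0007,0,1.9, -0.036,0,0,1.9, -0.036,0,0,0, -0.036,0,0,0, -0.036,0,0,0, 0,0,0,0,0,0,0,0]';python3 -m crank '[0,0,0.03,0, 0,0,0.03,0, 0,0,0.02,0, 0,0,0.015,0, 0,0,0.01,0, 0,0,0,0, 0,0,0,0]'
```

```text
time: 6.5
eef_pos: [0.5561, -0.4312, 0.1885]
ee_rot: [0.749, 0.663, 0.0, -0.001]
force: [-0.3, 0.1, -0.5]
gripper_width: 0.0448
gripper_force: 61.1
time: 7.2
eef_pos: [0.5568, -0.4312, 0.0846]
ee_rot: [0.748, 0.664, 0.0, 0.0]
force: [-1.1, 0.0, -0.2]
gripper_width: 0.0448
gripper_force: 61.1
```

```bash
python3 -m crank '[0,0.002,0.004,0, 0,0.002,0.003,0, 0,0,0,0]';python3 -m crank '[0,0,0,0, 0,0,0,0, 0,0,0,0, 0,0,0,0, 0,0,0,0, 0,0,0,0]' 0.85;python3 -m crank '[0,0,-0.01,0, 0,0,-0.03,0, 0,0,-0.04,0, 0,0,-0.05,0, 0,0,-0.04,0,0,0,0,0]'
python3 - <<'E'
from workcell import r
from h import *
for n in('wrist','top'):
    c=r.camera_params(n);p,d=r.snapshot(n)
    np.savez(f'pics/{n}3.npz',p=p,d=d,**c)
    cv2.imwrite(f'pics/{n}3.png',p[:,:,::-1])
E
```

```text
time: 7.5
eef_pos: [0.5606, -0.432, 0.0771]
ee_rot: [0.748, 0.663, 0.0, 0.0]
force: [-1.1, -0.3, -0.7]
gripper_width: 0.0446
gripper_force: 61.1
time: 8.1
eef_pos: [0.5602, -0.4318, 0.077]
ee_rot: [0.748, 0.663, 0.0, 0.0]
force: [0.0, -1.0, 0.1]
gripper_width: 0.0722
gripper_force: 0.0
time: 8.7
eef_pos: [0.563, -0.4342, 0.2562]
ee_rot: [0.748, 0.663, 0.001, 0.008]
force: [1.0, -0.7, 0.9]
gripper_width: 0.0728
gripper_force: 0.0
```

View pics/wrist3.png

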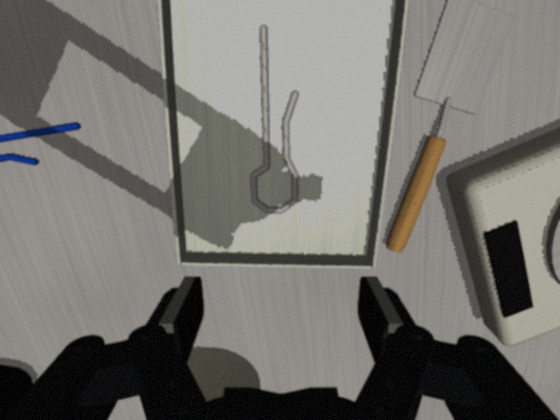

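The clip lies flat in the tray, tip at (264,28) and loop at (275,190), well inside the walls. Next the knob.

```bash
python3 -m crank '[0,0,-0.044,0, 0.043,-0.009,0,0, 0.043,-0.009,0,0, 0.043,-0.009,0,0, 0.043,-0.009,0,0, 0.043,-0.009,0,0, 0.043,-0.009,0,0, 0.043,-0.009,0,0, 0.043,-0.009,0,0, 0.043,-0.009,0,0, 0.043,-0.009,0,0, 0.043,-0.009,0,0]' 1; python3 -m crank '[0,0,0,0, 0,0,0,0]'
python3 - <<'E'
from workcell import r
from h import *
c=r.camera_params('wrist');p,d=r.snapshot('wrist')
np.savez('pics/w4.npz',p=p,d=d,**c)
print(proj(c,[[.522,.0477,.196],[.5856,.089,.126]]))
cv2.imwrite('pics/w4.png',p[:,:,::-1])
E
```

```text
time: 10.0
eef_pos: [0.5169, 0.0513, 0.2891]
ee_rot: [0.748, 0.663, -0.001, -0.001]
force: [0.1, 0.3, 1.4]
gripper_width: 0.0852
gripper_force: 0.0
time: 10.2
eef_pos: [0.5174, 0.0506, 0.2895]
ee_rot: [0.747, 0.665, -0.001, -0.001]
force: [0.5, 0.2, -0.2]
gripper_width: 0.0859
gripper_force: 0.0
[[289.42706657 266.84037105]
 [370.46666756 158.83829809]]
```

View pics/w4.png

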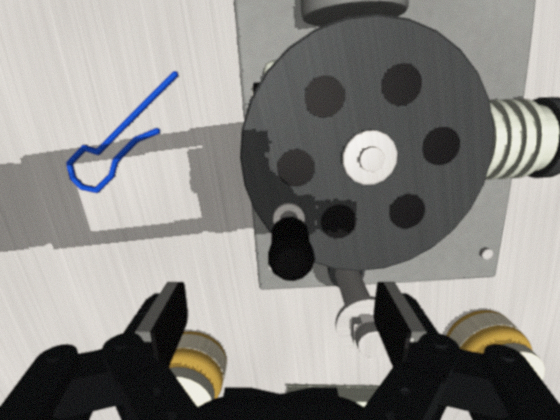

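The wrist view shows the knob top at about (292,264) and the axle at (370,158), within 1–2 mm of prediction. Lowering over the knob and gripping.

```bash
python3 -m crank '[-0.0023,0.006,0,0, 0,0,0.02,0, 0,0,0.02,0, 0,0,0.02,0, 0,0,0,0,0,0,0,0]'; python3 -m crank '[0,0,0,0, 0,0,0,0, 0,0,0,0, 0,0,0,0, 0,0,0,0, 0,0,0,0, 0,0,0,0, 0,0,0,0]' 0.1
python3 - <<'E'
import numpy as np
from workcell import r
s=r.state();print(s['eef_pos'],s['force'],s['gripper_width'])
E
```

```text
time: 10.85
eef_pos: [0.5246, 0.0453, 0.2307]
ee_rot: [0.749, 0.663, -0.0, -0.0]
force: [-0.1, 0.1, -1.3]
gripper_width: 0.0855
gripper_force: 0.0
time: 11.65
eef_pos: [0.5232, 0.0466, 0.2316]
ee_rot: [0.748, 0.664, -0.001, -0.0]
force: [-3.6, -0.6, 5.7]
gripper_width: 0.0252
gripper_force: 58.6
[0.52322253 0.04663468 0.23160424] [-3.5895822  -0.55922318  5.73560032] 0.025199090121285787
```

```bash
cat > arc.py <<'E'
import sys,numpy as np
from workcell import r
C=np.array([.5856,.089]); s=r.state(); p=s['eef_pos'][:2]-C
d=float(sys.argv[1]);n=int(sys.argv[2]);R=float(sys.argv[3])if len(sys.argv)>3 else .075
a=2*np.arctan2(s['ee_rot'][1],s['ee_rot'][0])-np.pi/2
ty=np.array([np.cos(a),np.sin(a)]);tx=np.array([-ty[1],ty[0]])
th=np.arctan2(p[1],p[0]);f=s['force'][:2];u=np.array([np.cos(th),np.sin(th)])
print('angle',th.round(3),'r',np.hypot(*p).round(4),'Fr',(f@u).round(1),'Ft',(f@[-u[1],u[0]]).round(1))
q=np.vstack([p/np.hypot(*p)*R,R*np.c_[np.cos(th+d*np.arange(1,n+1)),np.sin(th+d*np.arange(1,n+1))]])
for w in np.diff(q,axis=0): print(f'{w@tx:.4f},{w@ty:.4f},0,0',end=', ')
E
python3 arc.py .15 12
```

```text
angle -2.545 r 0.0754 Fr 3.3 Ft -1.6
-0.0079,0.0080,0,0, -0.0066,0.0091,0,0, -0.0052,0.0100,0,0, -0.0036,0.0106,0,0, -0.0020,0.0111,0,0, -0.0003,0.0112,0,0, 0.0013,0.0112,0,0, 0.0030,0.0108,0,0, 0.0046,0.0103,0,0, 0.0061,0.0095,0,0, 0.0074,0.0084,0,0, 0.0086,0.0072,0,0,
```

```bash
python3 -m crank '[-0.008,0.008,0,0, -0.0066,0.009,0,0, -0.005,0.01,0,0, -0.0036,0.0106,0,0, -0.002,0.011,0,0, -0.0003,0.011,0,0]'; python3 arc.py .15 8
```

```text
time: 12.25
eef_pos: [0.5785, 0.0129, 0.2316]
ee_rot: [0.748, 0.664, -0.002, -0.0]
force: [-5.1, -4.3, 6.4]
gripper_width: 0.0247
gripper_force: 59.0
angle -1.663 r 0.0765 Fr 4.8 Ft -4.7
0.0011,0.0112,0,0, 0.0028,0.0109,0,0, 0.0044,0.0103,0,0, 0.0059,0.0096,0,0, 0.0073,0.0086,0,0, 0.0085,0.0074,0,0, 0.0095,0.0061,0,0, 0.0103,0.0046,0,0,
```

```bash
python3 -m crank '[0.001,0.011,0,0, 0.0028,0.011,0,0, 0.0044,0.0103,0,0, 0.006,0.0096,0,0, 0.0073,0.0086,0,0, 0.0085,0.0074,0,0, 0.0095,0.006,0,0]'; python3 arc.py .1 10
```

```text
time: 12.95
eef_pos: [0.648, 0.0446, 0.2316]
ee_rot: [0.748, 0.663, -0.001, 0.001]
force: [-3.7, -4.1, 4.7]
gripper_width: 0.0247
gripper_force: 58.8
angle -0.619 r 0.0766 Fr -0.6 Ft -5.5
0.0068,0.0033,0,0, 0.0070,0.0026,0,0, 0.0073,0.0018,0,0, 0.0074,0.0011,0,0, 0.0075,0.0004,0,0, 0.0075,-0.0004,0,0, 0.0074,-0.0011,0,0, 0.0073,-0.0019,0,0, 0.0070,-0.0026,0,0, 0.0067,-0.0033,0,0,
```

Now smaller steps, reading the tangential force.

```bash
python3 -m crank '[0.0068,0.0033,0,0, 0.007,0.0026,0,0]'; python3 arc.py .1 1;echo;  python3 -m crank '[0.0073,0.0018,0,0, 0.0074,0.001,0,0]'|tail -0; python3 arc.py .1 1; echo; python3 -m crank '[0.0075,0.0004,0,0, 0.0075,-0.0004,0,0]'|tail -0; python3 arc.py .1 8
```

```text
time: 13.15
eef_pos: [0.6556, 0.0584, 0.2316]
ee_rot: [0.748, 0.664, -0.001, 0.0]
force: [-4.2, -3.3, 6.4]
gripper_width: 0.0245
gripper_force: 58.9
angle -0.413 r 0.0764 Fr -2.5 Ft -4.7
0.0073,0.0018,0,0, 
angle -0.219 r 0.0762 Fr -2.8 Ft -4.9
0.0075,0.0004,0,0, 
angle -0.042 r 0.0759 Fr -3.8 Ft -9.8
0.0074,-0.0010,0,0, 0.0073,-0.0017,0,0, 0.0071,-0.0024,0,0, 0.0068,-0.0031,0,0, 0.0065,-0.0038,0,0, 0.0061,-0.0044,0,0, 0.0056,-0.0050,0,0, 0.0051,-0.0055,0,0, Exception ignored on flushing sys.stdout:
BrokenPipeError: [Errno 32] Broken pipe
Exception ignored on flushing sys.stdout:
BrokenPipeError: [Errno 32] Broken pipe
```

```bash
python3 -m crank '[0.0074,-0.001,0,0]'>/dev/null; python3 arc.py .1 1;echo;  python3 -m crank '[0.0073,-0.0017,0,0]'>/dev/null; python3 arc.py .1 1; echo; python3 -m crank '[0.0071,-0.0024,0,0]'>/dev/null; python3 arc.py .1 1; echo;  python3 -m crank '[0.0068,-0.003,0,0]'>/dev/null; python3 arc.py .1 6
```

```text
angle 0.048 r 0.0758 Fr -4.5 Ft -10.6
0.0073,-0.0016,0,0, 
angle 0.144 r 0.0757 Fr -5.7 Ft -10.0
0.0071,-0.0023,0,0, 
angle 0.244 r 0.0756 Fr -7.1 Ft -9.5
0.0069,-0.0030,0,0, 
angle 0.347 r 0.0755 Fr -7.8 Ft -6.0
0.0065,-0.0037,0,0, 0.0061,-0.0043,0,0, 0.0057,-0.0049,0,0, 0.0051,-0.0055,0,0, 0.0046,-0.0060,0,0, 0.0039,-0.0064,0,0,
```

```bash
python3 -m crank '[0.0065,-0.0037,0,0]'>/dev/null; python3 arc.py .1 1;echo;  python3 -m crank '[0.006,-0.0043,0,0]'>/dev/null; python3 arc.py .1 1; echo; python3 -m crank '[0.0057,-0.005,0,0]'>/dev/null; python3 arc.py .1 1; echo;  python3 -m crank '[0.0025,-0.003,0,0,0,0,0,0,0,0,0,0]'>/dev/null; python3 arc.py .1 4
```

```text
angle 0.452 r 0.0754 Fr -7.7 Ft -4.5
0.0061,-0.0044,0,0, 
angle 0.558 r 0.0753 Fr -9.0 Ft -3.0
0.0056,-0.0050,0,0, 
angle 0.663 r 0.0752 Fr -8.8 Ft -0.5
0.0050,-0.0055,0,0, 
angle 0.741 r 0.0751 Fr -8.2 Ft 4.9
0.0046,-0.0059,0,0, 0.0040,-0.0063,0,0, 0.0033,-0.0067,0,0, 0.0026,-0.0070,0,0,
```

```bash
python3 -m crank '[0.0046,-0.006,0,0, 0.002,-0.003,0,0, 0,0,0,0,0,0,0,0]'; python3 arc.py .1 1;  python3 -m crank '[0,0,0,0, 0,0,0,0, 0,0,0,0, 0,0,0,0, 0,0,0,0, 0,0,0,0, 0,0,0,0]' 1;python3 -m crank '[0,0,-0.02,0, 0,0,-0.03,0, 0,0,-0.04,0, 0,0,-0.03,0, 0,0,0,0, 0,0,0,0, 0,0,0,0]'
python3 - <<'E'
from workcell import r
from h import *
for n in('top','wrist'):
    c=r.camera_params(n);p,d=r.snapshot(n)
    np.savez(f'pics/{n}5.npz',p=p,d=d,**c)
    cv2.imwrite(f'pics/{n}5.png',p[:,:,::-1])
for a in (.4,.9,1.0,1.1): print(a,proj(c,[.5856+.075*np.cos(a),.089+.075*np.sin(a),.196])[0].round())
E
```

```text
time: 14.95
eef_pos: [0.6334, 0.1466, 0.2314]
ee_rot: [0.748, 0.664, -0.003, -0.001]
force: [-7.6, -5.0, 8.9]
gripper_width: 0.0244
gripper_force: 59.4
angle 0.878 r 0.0748 Fr -8.8 Ft 2.7
0.0037,-0.0065,0,0, time: 15.65
eef_pos: [0.6362, 0.1474, 0.2308]
ee_rot: [0.748, 0.663, -0.0, -0.0]
force: [0.1, 0.0, -0.1]
gripper_width: 0.0853
gripper_force: 0.0
time: 16.35
eef_pos: [0.6354, 0.1472, 0.3494]
ee_rot: [0.748, 0.663, -0.001, -0.001]
force: [-0.2, 0.3, 0.6]
gripper_width: 0.0853
gripper_force: 0.0
0.4 [311. 259.]
0.9 [276. 225.]
1.0 [267. 220.]
1.1 [257. 216.]
```

View pics/wrist5.png

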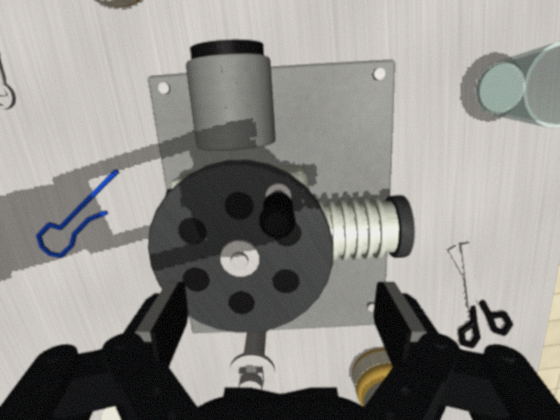

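View pics/top5.png

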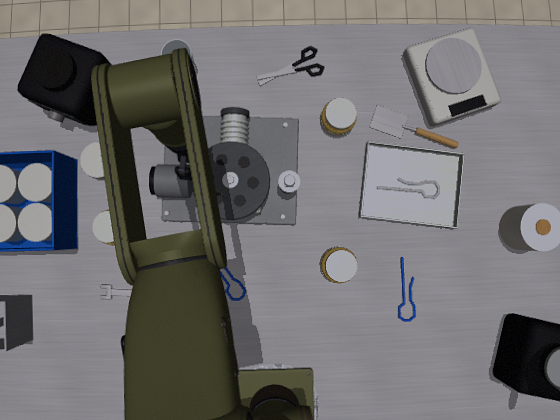

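The wrist view shows the knob at (277,222), a world angle of about 0.9, so the crank is about 0.5 past dead centre. The top view shows the clip in the tray at (415,188) and the tubs standing.

```bash
python3 -c "
from workcell import r
print(r.job_done())"
```

```text
the job is handed in; nothing more can be done
None
```

The job is handed in at about 16 s: the clip lies in the tray, the flywheel rests about 0.5 rad past dead centre (estimated from the knob's position and the force peak), the knob is released, and the tubs are standing; the hand-in call returned no verdict.

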